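# Index the spatter shutter and load the tube mandrel

## Task

On the welding fixture, slide the spatter shutter by its upright handle to the next index stop, until it clicks in, in the direction that uncovers the slim mandrel and keeps the stout one covered the whole time. Then take the thin-walled tube from the stock standing on the bench, lower it in the grip (do not drop it) over the slim mandrel until it rests fully home and upright on the foot, and let go. Leave the shutter clicked in, do not disturb the two other pieces of stock, and keep clear of the torch rest.

Things in the scene. Friction and masses are not known exactly. Their poses are not given: they have to be found in the camera images.
- fixture: Fixed welding fixture: base plate 140 x 340 x 10 mm, two dark rails on end posts. Origin: centre of the underside, on the bench; y along the rails (shutter travel), x across, z up. Rails at x = -58 and +58 mm, 16 mm wide, tops at z = 96 mm; open between and below. On the rail at -x stand five pairs of 10 mm index pins, tops at z = 114 mm, making stops 54 mm apart.
- shutter (a joint): Shutter travel along the fixture's +y, m. Index stops at -0.108, -0.054, 0, 0.054, 0.108; it starts in stop 0 (within 2 mm). A spring plunger rides over the pins: leaving or entering a stop takes up to about 15 N (over the 15 mm either side), elsewhere drag is about 2 N and it stays where left. Released within about 5 mm of a stop it is drawn in.
- shutter_mid (a point): Centre of the shutter's upper face, 100 mm above the bench. The shutter is a plain aluminium plate 108 (x) x 120 (along the rails) x 4 mm lying on the rails; in the middle stop it covers both mandrels. Axes as the fixture's.
- handle_top (a point): Middle of the top edge of the shutter's handle, 150 mm above the bench: an upright dark steel tab 12 mm thick along the fixture's y, 60 mm wide along its x, 50 mm high above the plate, standing 10 mm towards +x from the plate's middle. A brass plunger block 16 mm high stands beside it, 10 mm clear on the -x side.
- slim_mandrel: Fixed shaft 28 mm thick under the shutter, 42 mm to one side of the fixture's middle along the rails; the upper 10 mm taper to 12 mm. Its foot, a flat bar 190 (fixture x) x 50 x 8 mm, juts out beyond both rails, seen from above. Origin: centre of the foot's underside, 10 mm above the bench; shaft top 75 mm above the origin. In the proper stop the shutter's middle is 96 mm from the shaft axis.
- stout_mandrel: Stout upright shaft, 38 mm diameter, same height, on a round foot 68 mm across and 8 mm thick, hidden under the shutter; it stands 42 mm on the other side of the fixture's middle. Too thick for the thin-walled tube. Origin: centre of the foot's underside.
- thin_tube: Thin-walled steel tube standing upright on the bench: 42 mm outside, 32 mm bore, 150 mm long, 0.45 to 0.8 kg. Origin: centre of its lower end; z along the tube.
- thick_tube: Look-alike standing on the bench: steel tube 42 mm outside, only 20 mm bore, 150 mm long, 1.2 kg. Leave alone. Origin: centre of its lower end.
- solid_bar: Look-alike standing on the bench: solid steel bar 42 mm across, 130 mm long, 1.4 kg. Leave alone. Origin: centre of its lower end.
- torch_rest: Torch rest between the stock and the fixture, fixed: a steel post 18 mm thick and 327 mm tall with a small fork (44 mm wide along its x) on top, on a round foot 64 mm across. Origin: centre of the foot, on the bench. Do not touch it.
Not all that is in view belongs to the job. What is shaped like the thin_tube but black or red is not meant.

How it is judged:
By the outcome, as a careful person would: the job done as asked, in the order asked, and still so for the second after the job is handed in, with the robot touching nothing.
It also fails if it takes over 58 s, if anything falls off the work surface, if the arm or the gripper's body presses on something with over 40 N, if the wrist force passes 120 N, or if a joint passes its speed limit or range.

## Robot

A 6-joint arm with a two-finger parallel gripper is mounted at the origin on the work surface. World frame = base frame: x ahead of the robot, y to its left, z up, the work surface at z = 0. Lengths are in m, angles in degrees, forces in N, time in s.
With the tool pointing down it reaches from about 0.25 to 0.725 m from the base axis. Payload 9.7 kg.
Tool frame: the origin (TCP) lies at the very end of the fingers, on their centre line; the grasp point (between the pads) lies 19 mm behind it; y points along the fingers, x is the direction in which the jaws open and shut, and the axes are right-handed (so a half turn about y gives the same grasp; the last joint's range is limited). The gripper opens to 85 mm and grips with 20 to 120 N. Pads are 22 mm wide; open, the fingers measure 114 mm over their backs; the gripper's body (76 mm by 85 mm) begins 54 mm behind the grasp point. The pads swing forward as they close: fully open they stand 13 mm farther back than shut.
Start: joints at [74.714, 4.979, 10.078, 95.1, 0, 90], TCP at [0.145, 0.531, 0.231] pointing down, gripper open.
Joint ranges: [-179.16, 179.16], [-48.56, 103.87], [-65.8, 70.77], [-126.05, 130.52], [-82.76, 87.17], [-180, 180]. Speed limits (degrees/s): [127.2, 127.2, 147.25, 180, 180, 180].

## Interface

Orientations are given as [roll, pitch, yaw] about the fixed x, y, z axes, in that order (R = Rz(yaw) Ry(pitch) Rx(roll)).
In Python, from workcell import bot gives the robot as it stands.
- The arm moves only by the shell command python3 -m jog 'ROWS' [FORCE]. ROWS is JSON, a list of rows, each an object with "rotation": the turn, a rotation vector about the world's x, y, z in degrees, a list of three; "travel": the shift along the world's x, y, z in mm, a list of three; "jaw": the gripper command: -1 is shut, 1 is fully open, values between are in proportion. In form: [{"rotation": [rx, ry, rz], "travel": [x, y, z], "jaw": jaw}, ...]. A call has 1 to 8 rows; each row shifts and turns the commanded pose from where the row before left it; what a row does not reach is not made up. A row lasts 1/8 s, in which the tool goes at most 62.5 mm and 10.7 degrees, less where a joint would pass 70% of its speed; a pose out of reach is approached as far as the arm can. A call with a gripper value outside its range is refused whole. The fingers move at their own pace and stop on an object; FORCE is the grip in N (left out, the last holds). Time passes only in rows, so rows that do not move let the fingers close. It gives the time, the measured TCP pose, the force and the opening at its end, in the units of the state.
- bot.get_obs(): the state, without advancing time (a new reading comes with each control period).
- bot.camera(name): name is "scene" or "top"; returns the picture (400x640x3 uint8, red, green, blue); there is no depth.
- bot.camera_params(name): a dict with "K" (3x3 intrinsics, pixels), "view" (4x4, takes a point from world to camera coordinates). Camera axes: x right, y up, looking along -z (the intrinsics and any distortion apply to the point x, -y, -z); pixel columns grow to the right and rows downward; lengths in m; the calibration is good to about 2 mm. A picture is of the moment at which its call begins. camera_params takes no time and is no camera call.
- bot.job_done(): hands the job in, once; it reports no verdict.
Trained networks look in the newest picture that a camera, given by its name, has taken for a name from the list of things; names that differ only in an ending like _2 or _b are one class to them, and where a whole thing is asked for, a point or a joint stands for the part that bears it (a point fixed in the world has none). Each returns a list of dicts, best first, with "score" (0 to 1); they miss things now and then, are a little off and sometimes report something else, mostly with a low value. They report only what shows in the picture. A call takes as long as a camera call. They do not tell look-alikes from the thing itself.
- bot.recognise(camera, thing): "xy" ([column, row] in pixels, amid what is visible of it).
- bot.trace(camera, thing): "mask" (400x640 bool, what is visible of it) and "xy" ([column, row] in pixels, amid what is visible of it).
The state is a dict: "time": time; "q": joint angles; "qd": joint speeds; "joint_efforts": joint torques, N m; "ee_pos": TCP position; "tcp_rot": TCP orientation; "wrist_force": force on the tool from outside, world axes, zero at the start; "torque": the same for the moment, N m; "opening": finger opening in m.
Only numpy, scipy, OpenCV 4.12 (cv2) and the standard library are available. Lean on these libraries where they do the work, as an engineer would, in place of code of your own. Each camera call takes 0.05 s, during which the arm holds its last target.

## Working session

There is one attempt and no reset: what is moved stays moved. The work goes in short steps, Python scripts to look and compute and a shell command to move; the robot and the scene stay as the last step left them, time stands still between calls to the robot, and variables do not carry over. Pictures are saved under pics/ and viewed, and the job is handed in when it is done.

```bash
ls; mkdir -p pics
python3 - <<'E'
from workcell import bot
import cv2
o=bot.get_obs();print(o)
for n in("scene","top"):
    im=bot.camera(n);cv2.imwrite(f"pics/{n}0.png",im[:,:,::-1]);p=bot.camera_params(n);print(n,p)
E
```

```text
pics
{'time': 0.0, 'q': array([7.47129819e+01, 5.01140752e+00, 1.00353839e+01, 9.50981329e+01,
       1.96949237e-03, 9.00002349e+01]), 'qd': array([ 0.10328264,  0.10409813, -0.03004457, -0.05850026, -0.05724362,
        0.02593618]), 'joint_efforts': array([ 1.32431713e-03, -5.20384920e+01,  4.64807296e+01,  1.61615212e-02,
       -7.96650255e-06,  2.49581412e-06]), 'ee_pos': array([0.14494444, 0.53033685, 0.23058843]), 'tcp_rot': array([-8.99980308e+01,  7.41564735e-02,  7.47127470e+01]), 'wrist_force': array([ 0.11649936, -0.41187296,  0.36116892]), 'torque': array([-0.03267198,  0.06368991, -0.00126241]), 'opening': 0.08536088306346883}
scene {'K': array([[388.69413336,   0.        , 316.47969062],
       [  0.        , 388.69413336, 197.33790776],
       [  0.        ,   0.        ,   1.        ]]), 'view': array([[ 0.16680101,  0.98594417, -0.00956687, -0.07756091],
       [-0.58809997,  0.10727269,  0.80164268,  0.22467977],
       [ 0.79140119, -0.12808853,  0.59772693, -1.24842982],
       [ 0.        ,  0.        ,  0.        ,  1.        ]])}
top {'K': array([[441.08301235,   0.        , 319.50157381],
       [  0.        , 441.08301235, 203.23578182],
       [  0.        ,   0.        ,   1.        ]]), 'view': array([[ 0.00296121, -0.99956038,  0.02950055, -0.04364157],
       [ 0.99360312,  0.00627133,  0.11275423, -0.53642925],
       [-0.11288967,  0.02897795,  0.99318488, -1.10395284],
       [ 0.        ,  0.        ,  0.        ,  1.        ]])}
```

View pics/scene0.png

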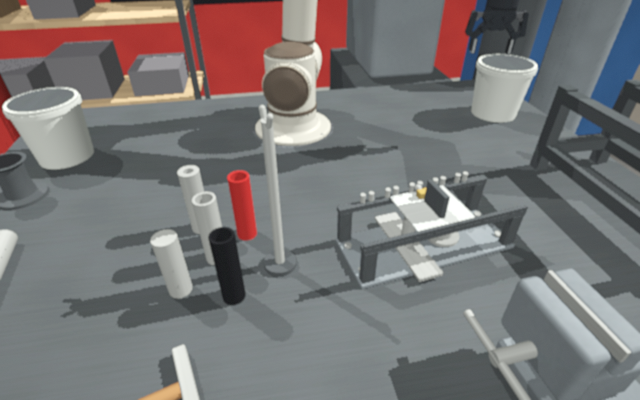

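View pics/top0.png

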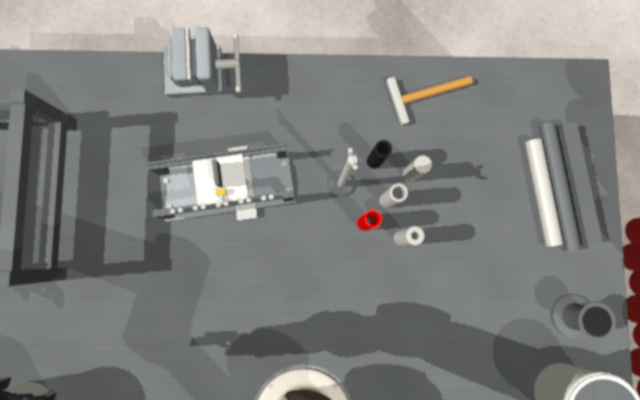

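```bash
cat > h.py <<'E'
import numpy as np, cv2
from workcell import bot
P={n:bot.camera_params(n) for n in("scene","top")}
def proj(n,X):
    X=np.atleast_2d(np.asarray(X,float)); V=P[n]["view"];K=P[n]["K"]
    c=X@V[:3,:3].T+V[:3,3]; c=c*[1,-1,-1]; u=c@K.T; return u[:,:2]/u[:,2:]
def ray(n,uv):
    V=P[n]["view"];K=P[n]["K"];d=np.linalg.inv(K)@[uv[0],uv[1],1]; d=d*[1,-1,-1]
    R=V[:3,:3]; return -R.T@V[:3,3], R.T@d
def atz(n,uv,z):
    o,d=ray(n,uv); return o+d*(z-o[2])/d[2]
def tri(a,b):
    A=[];B=[]
    M=np.zeros((3,3));v=np.zeros(3)
    for n,uv in(("scene",a),("top",b)):
        o,d=ray(n,uv);d=d/np.linalg.norm(d);Q=np.eye(3)-np.outer(d,d);M+=Q;v+=Q@o
    return np.linalg.solve(M,v)
E
python3 - <<'E'
from h import *
np.set_printoptions(precision=4,suppress=True)
im={n:bot.camera(n) for n in P}
for t in["fixture","shutter_mid","handle_top","slim_mandrel","thin_tube","torch_rest"]:
  for n in P:
    for r in bot.recognise(n,t)[:6]: print(t,n,np.round(r["xy"],1),round(r["score"],2))
s=im["scene"][160:320,130:330,::-1];cv2.imwrite("pics/s_stock.png",cv2.resize(s,None,fx=3.5,fy=3.5,interpolation=cv2.INTER_CUBIC))
s=im["top"][120:260,310:450,::-1];cv2.imwrite("pics/t_stock.png",cv2.resize(s,None,fx=4,fy=4,interpolation=cv2.INTER_CUBIC))
s=im["scene"][160:300,325:535,::-1];cv2.imwrite("pics/s_fix.png",cv2.resize(s,None,fx=3.8,fy=3.8,interpolation=cv2.INTER_CUBIC))
s=im["top"][130:230,140:310,::-1];cv2.imwrite("pics/t_fix.png",cv2.resize(s,None,fx=4.5,fy=4.5,interpolation=cv2.INTER_CUBIC))
E
```

```text
fixture scene [429.7 226.8] 0.64
fixture top [221.1 181.4] 0.64
shutter_mid scene [429.6 208.7] 0.94
shutter_mid top [220.1 180.8] 0.77
handle_top scene [427.6 206.8] 0.92
handle_top top [217.7 179.1] 0.96
slim_mandrel scene [409.1 247.2] 0.82
slim_mandrel scene [192.8 184.7] 0.39
slim_mandrel top [247.3 192.9] 0.63
thin_tube scene [240.5 204.5] 0.9
thin_tube scene [208.5 215.8] 0.79
thin_tube scene [231.5 266. ] 0.6
thin_tube top [369.  220.9] 0.93
thin_tube top [380.2 153.9] 0.71
thin_tube top [393.8 195.6] 0.6
torch_rest scene [272.2 200.4] 0.94
torch_rest top [344.5 181.6] 0.63
```

View pics/t_stock.png

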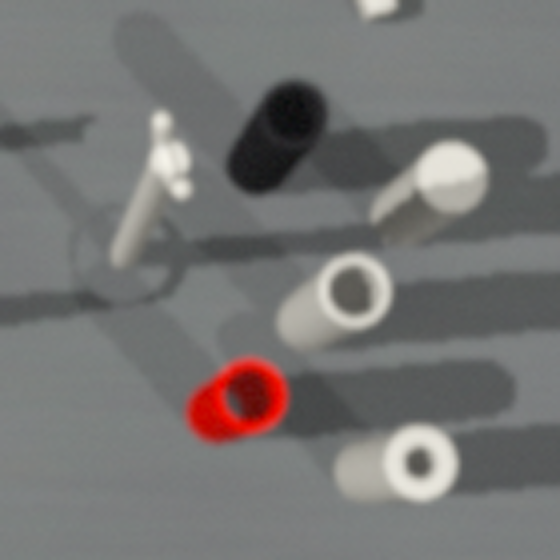

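View pics/s_stock.png

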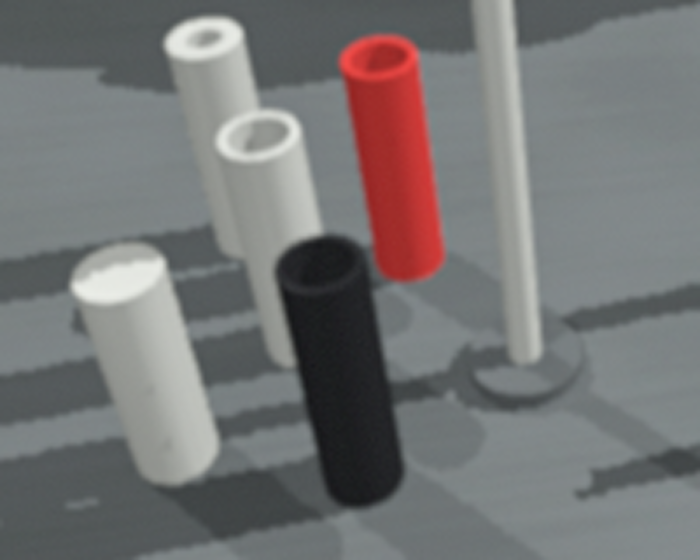

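View pics/t_fix.png

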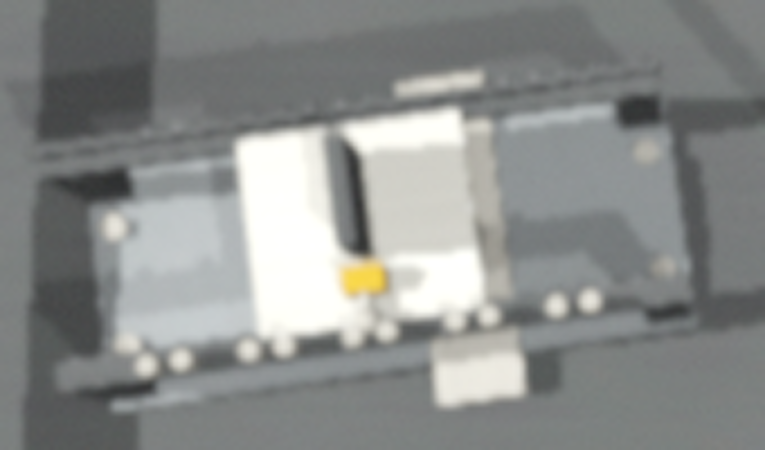

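View pics/s_fix.png

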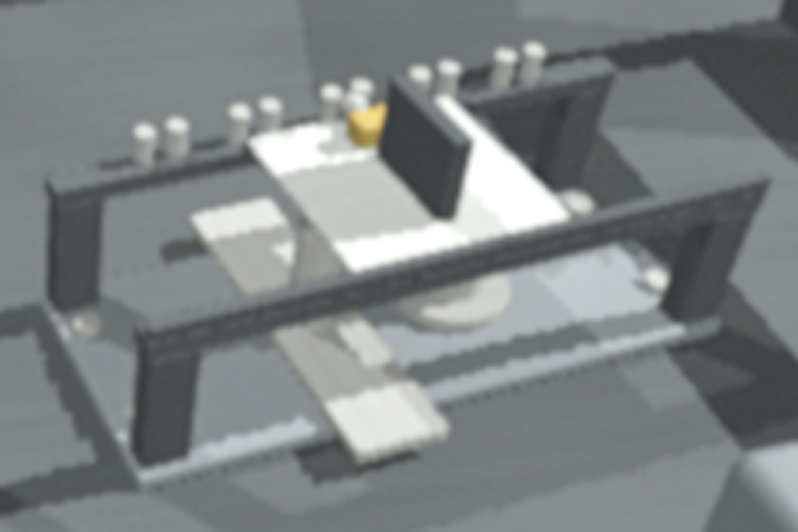

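```bash
cat > fit.py <<'E'
from h import *
from scipy.optimize import least_squares
np.set_printoptions(precision=4,suppress=True)
f=lambda a,s,o:(np.array(a,float)+.5)/s-.5+o
pt=f([(146,365),(180,359),(249,349),(285,345),(353,335),(387,329),(455,320),(488,315),(556,305),(590,299)],4.5,[140,130])
ps=f([(144,131),(177,124),(240,110),(270,104),(331,91),(361,86),(420,73),(450,66),(505,54),(534,48)],3.8,[325,160])
ft=f([(437,405),(525,398),(393,80),(484,72)],4.5,[140,130])
fs=f([(192,214),(277,198),(362,450),(448,424)],3.8,[325,160])
st=[108,54,0,-54,-108]
def model(p,d):
    pins=[]
    for s in st: pins+=[(-.058,(s+d)/1e3,.114),(-.058,(s-d)/1e3,.114)]
    # top: left=+y first ; scene: left=-y first
    foot=[(-.095,-.017,.018),(-.095,-.067,.018),(.095,-.017,.018),(.095,-.067,.018)]
    c,s=np.cos(p[2]),np.sin(p[2]);R=np.array([[c,-s,0],[s,c,0],[0,0,1]])
    t=np.array([p[0],p[1],0])
    return np.array(pins)@R.T+t,np.array(foot)@R.T+t
def res(p,cams="ts",use="pf"):
    a,b=model(p,p[3]);r=[]
    if "t" in cams:
        r.append(proj("top",a)-pt); r.append(proj("top",b)-ft)
    if "s" in cams:
        r.append(proj("scene",a[::-1])-ps); r.append(proj("scene",b[[1,0,3,2]])-fs)
    return np.vstack(r)
for c in("t","s","ts"):
    s=least_squares(lambda p:res(p,c).ravel(),[.5,.25,0,9],x_scale=[.01,.01,.01,1],loss="soft_l1")
    print(c,s.x[:2],np.degrees(s.x[2]),s.x[3]); 
    if c!="x": print(res(s.x,c).T.round(1))
# stock
for n,uv in(("thin",None),):pass
at=lambda u,v,z:atz("top",f([u,v],4,[310,120]),z)
as_=lambda u,v,z:atz("scene",f([u,v],3.5,[130,160]),z)
print("thin top",at(355,290,.15),as_(260,136,.15))
print("thick",at(421,461,.15),as_(205,39,.15))
print("solid",at(451,178,.13),as_(119,275,.13))
print("red",at(252,395,.15),as_(380,58,.15)); print("black",at(294,112,.15),as_(322,264,.15))
print("rest foot",at(128,258,.0),as_(525,362,.0))
print("hand",)
E
python3 fit.py
```

```text
t [0.5831 0.202 ] 8.838044127616223 9.025361618251239
[[-0.   0.1  0.  -0.3 -0.2 -0.2 -0.2  0.1  0.  -0.   0.4  0.2  0.7 -0.5]
 [-0.2 -0.  -0.  -0.3 -0.3 -0.1 -0.3 -0.3 -0.3 -0.   1.  -0.4  1.7  0.8]]
s [0.5811 0.2056] 9.048142648932517 9.184000379660059
[[ 0.6  0.5  0.2  0.6  0.2  0.3 -0.  -0.2  0.  -0.1 -0.8 -2.9 -0.8  0.1]
 [ 0.3  0.3  0.5  0.3  0.3 -0.1  0.1  0.3  0.3  0.3 -0.4 -0.9 -0.6 -0.4]]
ts [0.5827 0.2038] 8.964473850068678 9.093830165727416
[[-0.7 -0.6 -0.7 -1.  -1.  -0.8 -0.9 -0.6 -0.7 -0.7 -0.2 -0.4 -0.  -1.3
  -0.  -0.2 -0.4 -0.1 -0.3 -0.2 -0.4 -0.7 -0.3 -0.6 -1.3 -3.4 -1.5 -0.5]
 [ 0.   0.2  0.2 -0.1 -0.1  0.1 -0.2 -0.2 -0.2  0.   1.1 -0.3  1.8  0.9
   0.8  0.8  1.   0.8  0.8  0.5  0.6  0.8  0.8  0.8  0.1 -0.4  0.2  0.4]]
thin top [ 0.5502 -0.2207  0.15  ] [ 0.5504 -0.2172  0.15  ]
thick [ 0.4513 -0.2571  0.15  ] [ 0.4509 -0.2537  0.15  ]
solid [ 0.6209 -0.2837  0.13  ] [ 0.6227 -0.2814  0.13  ]
red [ 0.4888 -0.1601  0.15  ] [ 0.4885 -0.1561  0.15  ]
black [ 0.6553 -0.1866  0.15  ] [ 0.6549 -0.1834  0.15  ]
rest foot [ 0.5917 -0.1008  0.    ] [ 0.5867 -0.0948  0.    ]
hand
```

```bash
python3 - <<'E'
from h import *
np.set_printoptions(precision=3,suppress=True)
print("tcp px",proj("top",[.145,.531,.231]),proj("scene",[.145,.531,.231]))
print("frame", atz("top",(75,118),.0),atz("top",(75,118),.2),atz("top",(68,285),.0),atz("top",(68,285),.2),atz("scene",(537,160),0),atz("scene",(635,245),0))
f=lambda a,s,o:(np.array(a,float)+.5)/s-.5+o
print("handle s",atz("scene",f((430,110),3.8,[325,160]),.15)," t ", atz("top",f((330,140),4.5,[140,130]),.15), atz("top",f((352,250),4.5,[140,130]),.15))
print(proj("scene",[.592,.2054,.15]),proj("top",[.592,.2054,.15]))
print(proj("scene",[[.59,-.098,.327]]),proj("top",[.59,-.098,.327]))
E
python3 -c "
import cv2
im=cv2.imread('pics/top0.png')[280:400,0:220];cv2.imwrite('pics/bl.png',cv2.resize(im,None,fx=3,fy=3))"
```

```text
tcp px [[ 33.763 386.106]] [[487.491  57.903]]
frame [0.764 0.609 0.   ] [0.703 0.502 0.2  ] [0.327 0.598 0.   ] [0.341 0.493 0.2  ] [0.324 0.642 0.   ] [0.665 0.634 0.   ]
handle s [0.597 0.205 0.15 ]  t  [0.62  0.209 0.15 ] [0.563 0.196 0.15 ]
[[437.043 187.137]] [[214.09  172.848]]
[[263.005 109.686]] [[353.655 158.509]]
```

View pics/bl.png

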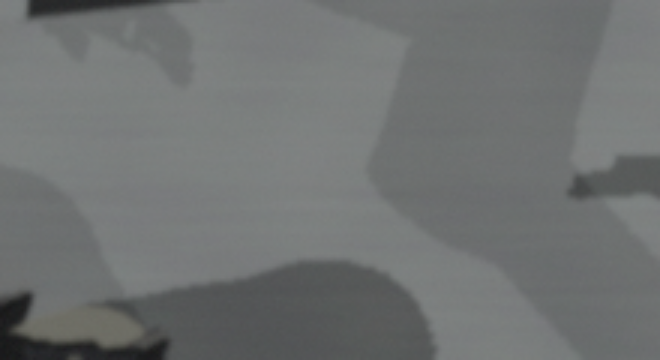

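```bash
R='{"rotation":[0,0,2],"travel":[37,-27,3],"jaw":1}'; python3 -m jog '[{"rotation":[0,0,2],"travel":[37,-27,3],"jaw":1},{"rotation":[0,0,2],"travel":[37,-27,3],"jaw":1},{"rotation":[0,0,2],"travel":[37,-27,3],"jaw":1},{"rotation":[0,0,2],"travel":[37,-27,3],"jaw":1},{"rotation":[0,0,2],"travel":[37,-27,3],"jaw":1},{"rotation":[0,0,2],"travel":[37,-27,3],"jaw":1}]' 60
python3 -m jog '[{"rotation":[0,0,2],"travel":[37,-27,3],"jaw":1},{"rotation":[0,0,2],"travel":[37,-27,3],"jaw":1},{"rotation":[0,0,2],"travel":[37,-27,3],"jaw":1},{"rotation":[0,0,2],"travel":[37,-27,3],"jaw":1},{"rotation":[0,0,2],"travel":[37,-27,3],"jaw":1},{"rotation":[0,0,2],"travel":[37,-27,3],"jaw":1},{"rotation":[0,0,0],"travel":[0,0,0],"jaw":1},{"rotation":[0,0,0],"travel":[0,0,0],"jaw":1}]'
python3 - <<'E'
from h import *
o=bot.get_obs();print(o["time"],o["q"],o["ee_pos"],o["tcp_rot"],o["wrist_force"])
im={n:bot.camera(n) for n in P}
s=np.hstack([im["scene"][90:290,330:530],im["top"][60:260,130:330]]);cv2.imwrite("pics/h1.png",cv2.resize(s,None,fx=2,fy=2,interpolation=cv2.INTER_CUBIC)[:,:,::-1])
E
```

```text
time: 1.55
ee_pos: [0.3681, 0.3675, 0.2495]
tcp_rot: [-90.0, -0.0, 86.8]
wrist_force: [0.3, 0.3, 0.1]
opening: 0.0854
time: 2.55
ee_pos: [0.5889, 0.2066, 0.267]
tcp_rot: [-90.0, -0.0, 98.7]
wrist_force: [0.6, -0.8, -0.2]
opening: 0.0855
2.55 [1.93258685e+01 1.68642286e+01 2.78512095e+01 1.01018414e+02
 1.16018151e-02 1.06499368e+01] [0.58886482 0.2065772  0.26704792] [-8.99669648e+01 -5.59298511e-03  9.86759268e+01] [ 0.55423759 -0.7941997  -0.15503747]
```

View pics/h1.png

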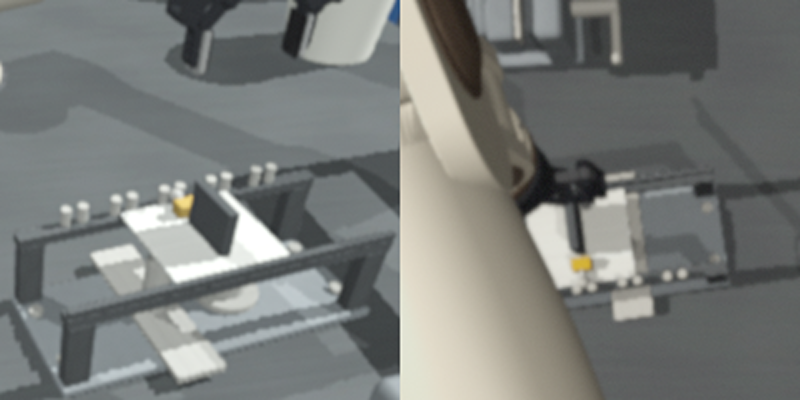

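```bash
python3 -m jog '[{"rotation":[0,0,0],"travel":[1,-1,-25],"jaw":1},{"rotation":[0,0,0],"travel":[1,-1,-25],"jaw":1},{"rotation":[0,0,0],"travel":[1,0,-25],"jaw":1},{"rotation":[0,0,0],"travel":[0,0,-20],"jaw":1},{"rotation":[0,0,0],"travel":[0,0,-10],"jaw":1},{"rotation":[0,0,0],"travel":[0,0,0],"jaw":1}]'
python3 - <<'E'
from h import *
o=bot.get_obs();print(o["ee_pos"])
e=o["ee_pos"]; print(proj("scene",e),proj("scene",e+[0,0,.013]))
im={n:bot.camera(n) for n in P}
s=np.hstack([im["scene"][120:270,350:550]]);cv2.imwrite("pics/h2.png",cv2.resize(s,None,fx=4,fy=4,interpolation=cv2.INTER_CUBIC)[:,:,::-1])
E
```

```text
time: 3.4
ee_pos: [0.5914, 0.2049, 0.1622]
tcp_rot: [-90.0, 0.0, 98.8]
wrist_force: [0.5, -0.5, 0.2]
opening: 0.0854
[0.59143482 0.20493238 0.16224909]
[[437.8531044  181.50479908]] [[439.12796945 175.55815121]]
```

View pics/h2.png

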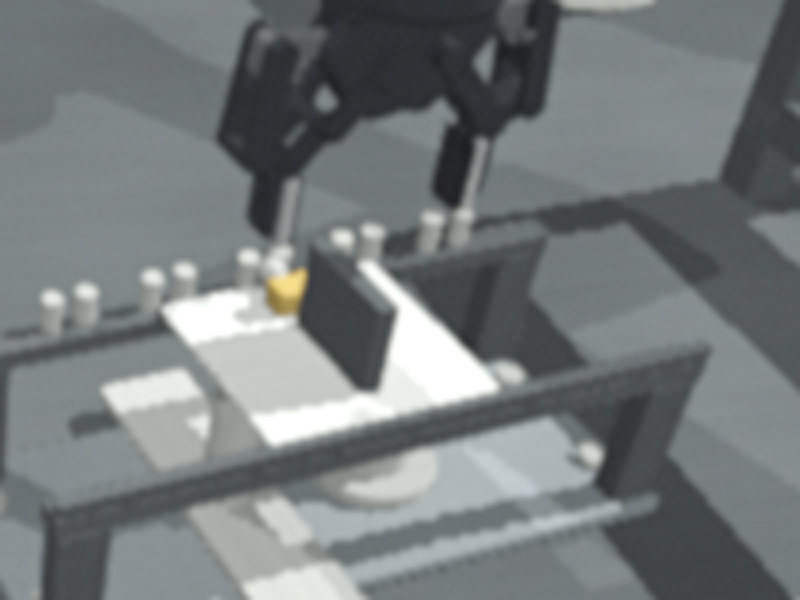

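```bash
python3 -m jog '[{"rotation":[0,0,0],"travel":[0,0,-20],"jaw":1},{"rotation":[0,0,0],"travel":[0,0,-20],"jaw":1},{"rotation":[0,0,0],"travel":[0,0,-9],"jaw":1},{"rotation":[0,0,0],"travel":[0,0,0],"jaw":-1},{"rotation":[0,0,0],"travel":[0,0,0],"jaw":-1},{"rotation":[0,0,0],"travel":[0,0,0],"jaw":-1},{"rotation":[0,0,0],"travel":[0,0,0],"jaw":-1},{"rotation":[0,0,0],"travel":[0,0,0],"jaw":-1}]' 50
```

```text
time: 4.5
ee_pos: [0.5922, 0.2046, 0.1138]
tcp_rot: [-90.0, -0.0, 98.7]
wrist_force: [-0.3, 1.5, 2.6]
opening: 0.0114
```

```bash
python3 -m jog '[{"rotation":[0,0,0],"travel":[-1.4,8.9,0],"jaw":-1},{"rotation":[0,0,0],"travel":[-1.4,8.9,0],"jaw":-1},{"rotation":[0,0,0],"travel":[-1.4,8.9,0],"jaw":-1},{"rotation":[0,0,0],"travel":[-1.4,8.9,0],"jaw":-1},{"rotation":[0,0,0],"travel":[-1.4,8.9,0],"jaw":-1},{"rotation":[0,0,0],"travel":[-1.4,8.9,0],"jaw":-1},{"rotation":[0,0,0],"travel":[0,0,0],"jaw":-1},{"rotation":[0,0,0],"travel":[0,0,0],"jaw":-1}]' 50
```

```text
time: 5.5
ee_pos: [0.5839, 0.2586, 0.1139]
tcp_rot: [-90.1, -0.0, 98.7]
wrist_force: [1.8, -1.7, 5.0]
opening: 0.0115
```

```bash
python3 -m jog '[{"rotation":[0,0,0],"travel":[0,0,0],"jaw":1},{"rotation":[0,0,0],"travel":[0,0,0],"jaw":1},{"rotation":[0,0,0],"travel":[0,0,0],"jaw":1},{"rotation":[0,0,0],"travel":[0,0,0],"jaw":1},{"rotation":[0,0,0],"travel":[0,0,25],"jaw":1},{"rotation":[0,0,0],"travel":[0,0,35],"jaw":1},{"rotation":[0,0,0],"travel":[0,0,40],"jaw":1},{"rotation":[0,0,0],"travel":[0,0,40],"jaw":1}]'
python3 -m jog '[{"rotation":[0,0,0],"travel":[-30,-25,30],"jaw":1},{"rotation":[0,0,0],"travel":[-40,-45,0],"jaw":1},{"rotation":[0,0,0],"travel":[-40,-45,0],"jaw":1},{"rotation":[0,0,0],"travel":[-30,-45,0],"jaw":1},{"rotation":[0,0,0],"travel":[-20,-45,0],"jaw":1},{"rotation":[0,0,0],"travel":[0,-45,0],"jaw":1},{"rotation":[0,0,0],"travel":[0,0,0],"jaw":1}]'
python3 - <<'E'
from h import *
o=bot.get_obs();print(o["ee_pos"],o["time"])
im={n:bot.camera(n) for n in P}
cv2.imwrite("pics/s3f.png",im["scene"][:,:,::-1])
for n in P:cv2.imwrite(f"pics/full_{n}.png",im[n][:,:,::-1])
s=im["scene"][160:300,325:535,::-1];cv2.imwrite("pics/s_fix3.png",cv2.resize(s,None,fx=3.8,fy=3.8,interpolation=cv2.INTER_CUBIC))
s=im["top"][130:230,140:310,::-1];cv2.imwrite("pics/t_fix3.png",cv2.resize(s,None,fx=4.5,fy=4.5,interpolation=cv2.INTER_CUBIC))
E
```

```text
time: 6.5
ee_pos: [0.5834, 0.2579, 0.2546]
tcp_rot: [-90.0, -0.0, 98.7]
wrist_force: [1.3, -0.5, 0.1]
opening: 0.0854
time: 7.38
ee_pos: [0.4232, 0.0058, 0.2837]
tcp_rot: [-90.1, 0.0, 98.5]
wrist_force: [1.0, -0.5, 0.7]
opening: 0.085
[0.42324065 0.00578571 0.28373788] 7.375
```

View pics/s_fix3.png

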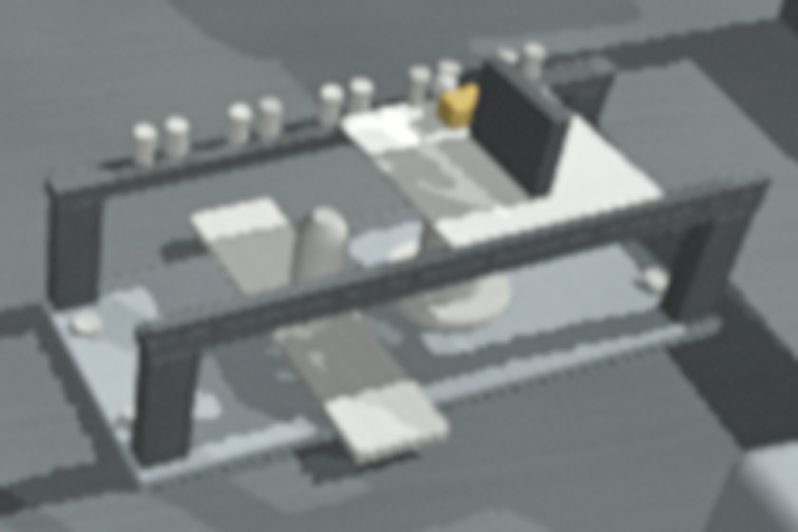

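View pics/t_fix3.png

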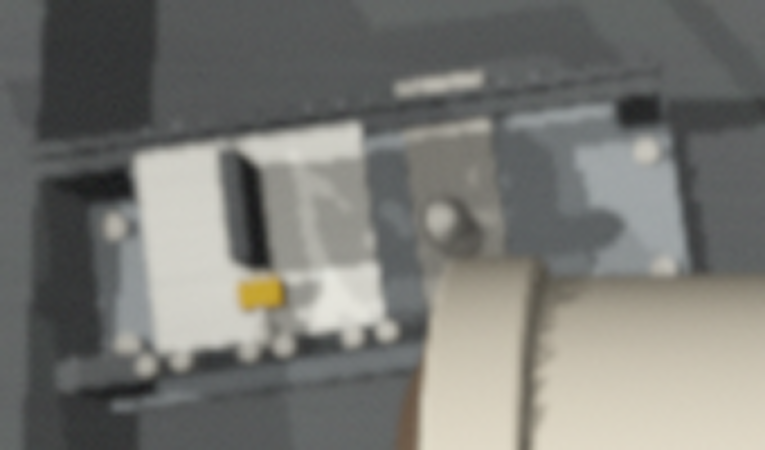

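```bash
python3 -m jog '[{"rotation":[0,0,-8],"travel":[-4,-27,0],"jaw":1},{"rotation":[0,0,-8],"travel":[-4,-28,0],"jaw":1},{"rotation":[0,0,-8],"travel":[-4,-28,0],"jaw":1},{"rotation":[0,0,-8],"travel":[-4,-28,0],"jaw":1},{"rotation":[0,0,-8],"travel":[-4,-28,0],"jaw":1},{"rotation":[0,0,-8],"travel":[-3,-26,0],"jaw":1},{"rotation":[0,0,0],"travel":[0,0,0],"jaw":1}]'
python3 - <<'E'
from h import *
np.set_printoptions(precision=4,suppress=True)
im={n:bot.camera(n) for n in P}
f=lambda a,s,o:(np.array(a,float)+.5)/s-.5+o
print("mandrel",atz("top",f((443,218),4.5,[140,130]),.085),atz("scene",f((325,214),3.8,[325,160]),.085))
for a in[(.589,.162,.085),(.5892,.1623,.085)]:
  print(proj("top",a),proj("scene",a))
s=im["scene"][170:280,370:480,::-1];cv2.imwrite("pics/s_m.png",cv2.resize(s,None,fx=5,fy=5,interpolation=cv2.INTER_CUBIC))
s=im["top"][140:220,200:280,::-1];cv2.imwrite("pics/t_m.png",cv2.resize(s,None,fx=7,fy=7,interpolation=cv2.INTER_CUBIC))
E
```

```text
time: 8.35
ee_pos: [0.4009, -0.1572, 0.283]
tcp_rot: [-90.0, 0.0, 50.7]
wrist_force: [-1.0, 0.3, -0.8]
opening: 0.0852
mandrel [0.5914 0.1604 0.085 ] [0.589  0.1638 0.085 ]
[[237.3821 179.0048]] [[409.2793 216.0396]]
[[237.2611 178.9233]] [[409.4642 216.0867]]
```

View pics/s_m.png

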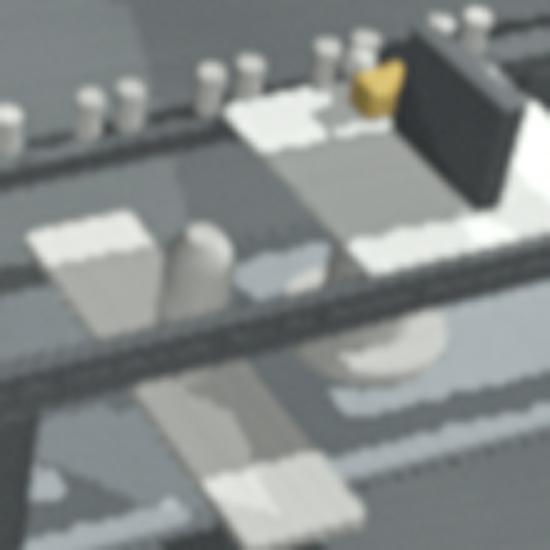

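View pics/t_m.png

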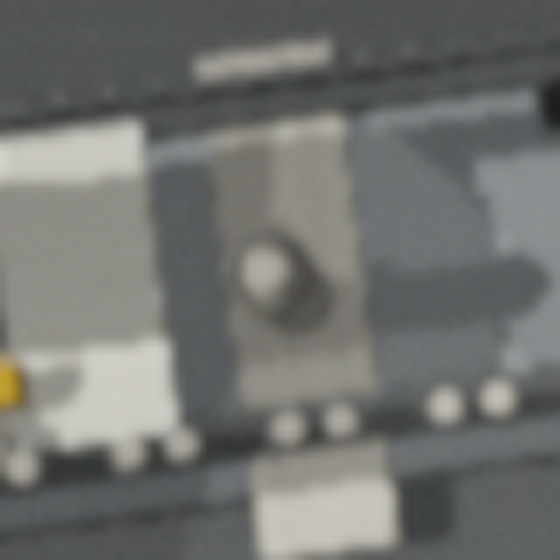

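```bash
python3 -m jog '[{"rotation":[0,0,0],"travel":[37,-15,5],"jaw":1},{"rotation":[0,0,0],"travel":[38,-16,0],"jaw":1},{"rotation":[0,0,0],"travel":[38,-16,0],"jaw":1},{"rotation":[0,0,0],"travel":[36,-15,0],"jaw":1},{"rotation":[0,0,0],"travel":[0,0,-40],"jaw":1},{"rotation":[0,0,0],"travel":[0,0,-40],"jaw":1},{"rotation":[0,0,0],"travel":[0,0,-10],"jaw":1},{"rotation":[0,0,0],"travel":[0,0,0],"jaw":1}]'
python3 - <<'E'
from h import *
o=bot.get_obs();print(o["ee_pos"],o["q"])
im={n:bot.camera(n) for n in P}
s=np.hstack([im["scene"][90:290,130:330],im["top"][80:280,290:490]]);cv2.imwrite("pics/g1.png",cv2.resize(s,None,fx=2,fy=2,interpolation=cv2.INTER_CUBIC)[:,:,::-1])
E
```

```text
time: 9.45
ee_pos: [0.5497, -0.2181, 0.1988]
tcp_rot: [-90.0, -0.0, 50.8]
wrist_force: [0.3, 0.8, -0.1]
opening: 0.0849
[ 0.54973834 -0.2181482   0.19884514] [-2.16467667e+01  1.01901399e+01  1.22441895e+01  9.20614205e+01
  5.20042566e-03  1.75398653e+01]
```

View pics/g1.png

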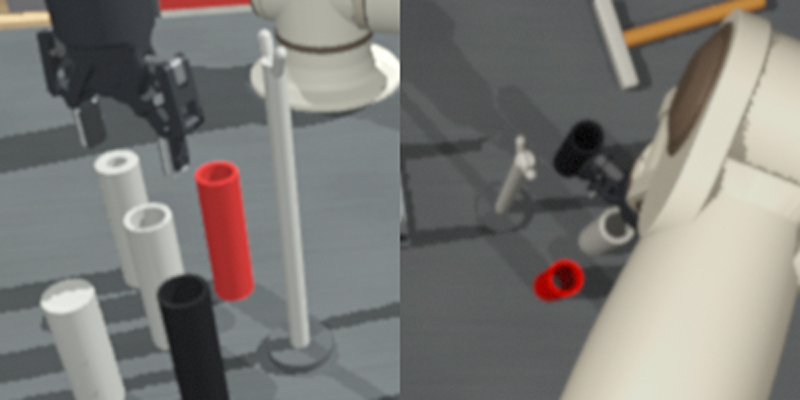

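```bash
python3 -m jog '[{"rotation":[0,0,0],"travel":[0,0,-30],"jaw":1},{"rotation":[0,0,0],"travel":[0,0,-30],"jaw":1},{"rotation":[0,0,0],"travel":[0,0,-20],"jaw":1},{"rotation":[0,0,0],"travel":[0,0,-8],"jaw":1},{"rotation":[0,0,0],"travel":[0,0,0],"jaw":0.4},{"rotation":[0,0,0],"travel":[0,0,0],"jaw":0.2},{"rotation":[0,0,0],"travel":[0,0,0],"jaw":-1},{"rotation":[0,0,0],"travel":[0,0,0],"jaw":-1}]' 70
python3 -m jog '[{"rotation":[0,0,0],"travel":[0,0,0],"jaw":-1},{"rotation":[0,0,0],"travel":[0,0,0],"jaw":-1},{"rotation":[0,0,0],"travel":[0,0,3],"jaw":-1},{"rotation":[0,0,0],"travel":[0,0,7],"jaw":-1},{"rotation":[0,0,0],"travel":[0,0,10],"jaw":-1},{"rotation":[0,0,0],"travel":[0,0,0],"jaw":-1}]' 70
python3 - <<'E'
from h import *
im={n:bot.camera(n) for n in P}
s=np.hstack([im["scene"][90:290,130:330],im["top"][80:280,290:490]]);cv2.imwrite("pics/g2.png",cv2.resize(s,None,fx=2,fy=2,interpolation=cv2.INTER_CUBIC)[:,:,::-1])
E
```

```text
time: 10.55
ee_pos: [0.5502, -0.2194, 0.1118]
tcp_rot: [-90.1, -0.0, 50.7]
wrist_force: [-0.1, 0.2, 6.3]
opening: 0.0399
time: 11.3
ee_pos: [0.5501, -0.2192, 0.1314]
tcp_rot: [-90.1, -0.0, 50.7]
wrist_force: [-1.2, 0.3, -7.1]
opening: 0.0404
```

View pics/g2.png

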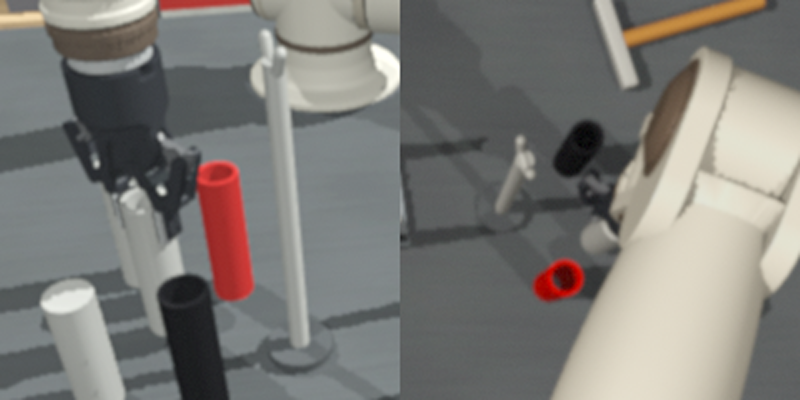

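```bash
python3 -m jog '[{"rotation":[0,0,0],"travel":[0,0,20],"jaw":-1},{"rotation":[0,0,0],"travel":[0,0,30],"jaw":-1},{"rotation":[0,0,0],"travel":[0,0,35],"jaw":-1},{"rotation":[0,0,0],"travel":[0,0,35],"jaw":-1},{"rotation":[0,0,0],"travel":[0,0,30],"jaw":-1},{"rotation":[0,0,0],"travel":[0,0,10],"jaw":-1},{"rotation":[0,0,0],"travel":[-15,6,0],"jaw":-1},{"rotation":[0,0,0],"travel":[-30,12,0],"jaw":-1}]' 70
python3 -m jog '[{"rotation":[0,0,0],"travel":[-35,14,0],"jaw":-1},{"rotation":[0,0,0],"travel":[-30,12,0],"jaw":-1},{"rotation":[0,0,0],"travel":[-20,15,0],"jaw":-1},{"rotation":[0,0,0],"travel":[-5,30,0],"jaw":-1},{"rotation":[0,0,0],"travel":[0,35,0],"jaw":-1},{"rotation":[0,0,0],"travel":[0,35,0],"jaw":-1},{"rotation":[0,0,0],"travel":[0,35,0],"jaw":-1},{"rotation":[0,0,0],"travel":[0,35,0],"jaw":-1}]' 70
```

```text
time: 12.4
ee_pos: [0.5045, -0.201, 0.2882]
tcp_rot: [-89.9, 0.0, 50.7]
wrist_force: [0.2, 0.5, -5.6]
opening: 0.0406
time: 13.4
ee_pos: [0.4142, 0.011, 0.2892]
tcp_rot: [-89.9, 0.0, 50.7]
wrist_force: [0.6, -0.6, -6.1]
opening: 0.0399
```

```bash
python3 -m jog '[{"rotation":[0,0,0],"travel":[3,35,0],"jaw":-1},{"rotation":[0,0,0],"travel":[8,35,0],"jaw":-1},{"rotation":[0,0,0],"travel":[20,30,0],"jaw":-1},{"rotation":[0,0,0],"travel":[35,16,0],"jaw":-1},{"rotation":[0,0,0],"travel":[40,13,0],"jaw":-1},{"rotation":[0,0,0],"travel":[40,12,0],"jaw":-1},{"rotation":[0,0,0],"travel":[29,10,-5],"jaw":-1},{"rotation":[0,0,0],"travel":[0,0,0],"jaw":-1}]' 70
python3 -m jog '[{"rotation":[0,0,0],"travel":[0,0,-15],"jaw":-1},{"rotation":[0,0,0],"travel":[0,0,-15],"jaw":-1},{"rotation":[0,0,0],"travel":[0,0,0],"jaw":-1},{"rotation":[0,0,0],"travel":[0,0,0],"jaw":-1}]' 70
python3 - <<'E'
from h import *
o=bot.get_obs();print(o["time"],o["ee_pos"],o["wrist_force"])
im={n:bot.camera(n) for n in P}
np.savez("pics/im4.npz",**im)
s=im["scene"][80:290,320:530,::-1];cv2.imwrite("pics/s4.png",cv2.resize(s,None,fx=2.8,fy=2.8,interpolation=cv2.INTER_CUBIC))
s=im["top"][60:230,160:350,::-1];cv2.imwrite("pics/t4.png",cv2.resize(s,None,fx=3.5,fy=3.5,interpolation=cv2.INTER_CUBIC))
E
```

```text
time: 14.4
ee_pos: [0.5908, 0.1614, 0.2815]
tcp_rot: [-89.8, 0.2, 50.7]
wrist_force: [-0.6, -0.4, -6.6]
opening: 0.0401
time: 14.9
ee_pos: [0.5893, 0.1608, 0.2558]
tcp_rot: [-90.0, -0.0, 50.7]
wrist_force: [0.4, -0.5, -5.1]
opening: 0.04
14.9 [0.58927849 0.16080433 0.25583487] [ 0.43147598 -0.52574041 -5.11671768]
```

View pics/s4.png

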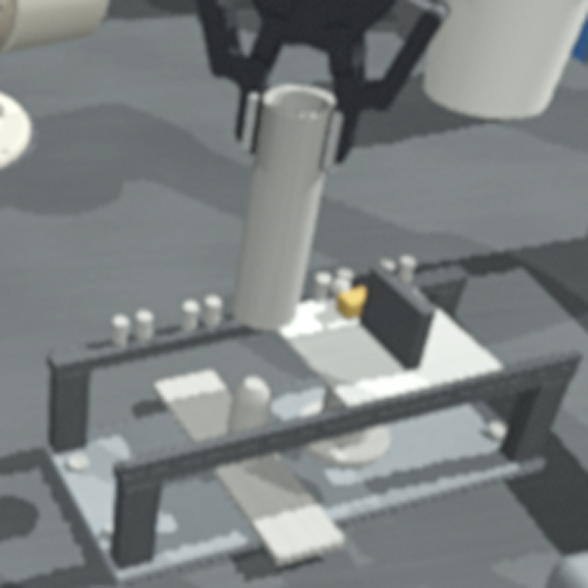

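View pics/t4.png

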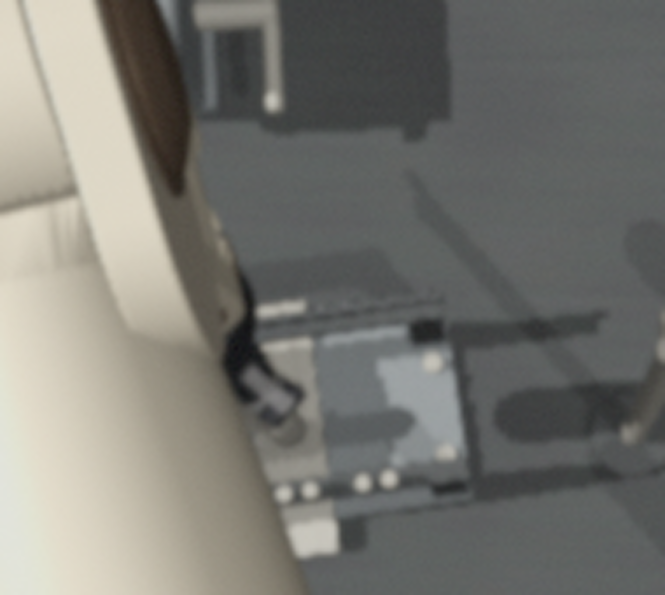

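```bash
cat > ov.py <<'E'
from h import *
import sys
def circ(c,r,z): 
    a=np.linspace(0,2*np.pi,61); return np.c_[c[0]+r*np.cos(a),c[1]+r*np.sin(a),np.full(61,z)]
def overlay(n,im,box,s,shapes,out):
    x0,y0,x1,y1=box
    c=cv2.resize(im[y0:y1,x0:x1,::-1],None,fx=s,fy=s,interpolation=cv2.INTER_CUBIC).copy()
    for pts,col in shapes:
        q=((proj(n,pts)-[x0,y0]+.5)*s-.5)
        cv2.polylines(c,[np.round(q*8).astype(np.int32)],False,col,1,cv2.LINE_AA,3)
    cv2.imwrite(out,c)
E
python3 - <<'E'
from ov import *
im=np.load("pics/im4.npz")
t=(.5893,.1608);b=.144
G=(0,255,0);R=(0,0,255)
m=(.589,.1638)
sh=[(circ(t,.021,b),G),(circ(t,.021,b+.15),G),(circ(t,.016,b+.15),G),(circ(m,.006,.085),R),(circ(m,.014,.075),R),(circ(m,.014,.018),R)]
overlay("scene",im["scene"],(390,95,480,245),4,sh,"pics/o4.png")
E
```

```text
(no output)
```

View pics/o4.png

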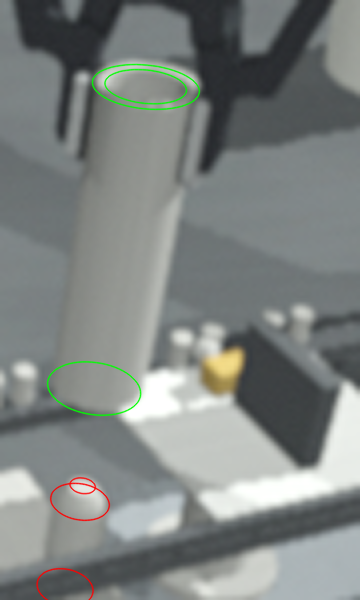

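```bash
cat > edge.py <<'E'
from ov import *
def rowprof(im,row,c0,c1):
    g=cv2.cvtColor(im,cv2.COLOR_RGB2GRAY).astype(float); return g[row,c0:c1]
def sil(n,c,r,zs,tilt=(0,0),z0=0):
    L=[]
    for z in zs:
        p=proj(n,circ((c[0]+tilt[0]*(z-z0),c[1]+tilt[1]*(z-z0)),r,z)); L.append(p)
    return np.array(L)
E
python3 - <<'E'
from edge import *
im=np.load("pics/im4.npz")["scene"]
for r in (142,150,158,166,174,182,188): print(r,rowprof(im,r,398,444).astype(int))
print()
for r in (220,222,224,226,228,230,232): print(r,rowprof(im,r,398,424).astype(int))
E
```

```text
142 [111 112 112 111 111 111 111 111 112 111 111 114 118 124 129 131 130 134
 136 138 140 143 144 144 145 147 147 148 149 150 148 147 147 143 142 140
 145 148 134 127 130 129 127 127 127 127]
150 [114 114 113 113 114 115 113 114 115 115 117 121 127 131 133 135 137 140
 142 142 144 145 146 148 149 148 149 152 152 151 152 157 165 173 180 173
 143 117 119 124 127 129 130 129 130 129]
158 [131 131 130 130 131 130 128 126 120 119 124 130 133 135 136 138 141 142
 144 145 146 147 149 148 149 151 153 153 153 156 162 170 178 177 159 129
 115 114 116 116 115 115 116 116 115 115]
166 [129 128 129 130 129 130 128 129 124 126 131 134 136 137 139 141 143 144
 147 148 149 150 150 150 153 154 155 155 159 167 175 181 174 143 117 113
 115 114 116 115 115 115 115 116 114 115]
174 [128 126 127 126 127 127 124 123 127 133 136 136 138 139 142 144 146 148
 148 150 151 150 151 153 155 156 159 164 171 179 178 160 137 129 129 129
 128 126 127 124 121 118 117 116 117 116]
182 [130 131 131 130 130 127 124 128 134 136 136 139 141 143 145 147 149 149
 150 150 150 151 155 156 158 163 169 176 180 169 136 113 111 11
[... 321 characters left out ...]

 163 133 133 137 141 149 159 164]
222 [170 171 173 169 155 139 138 146 153 156 162 166 170 177 180 185 191 181
 157 149 158 170 182 190 194 196]
224 [172 171 171 164 148 137 138 143 148 150 152 156 159 163 165 166 164 153
 155 178 192 194 195 195 196 195]
226 [172 172 171 161 143 134 139 144 146 147 149 151 154 155 155 152 149 143
 151 177 190 194 194 195 196 195]
228 [172 172 169 155 139 137 141 145 147 148 151 152 153 153 153 151 147 141
 136 141 152 163 180 191 192 188]
230 [172 172 164 147 136 138 143 146 148 149 152 154 154 152 152 149 142 136
 133 132 128 126 137 146 143 138]
232 [173 172 164 143 134 138 143 146 146 146 147 147 143 139 137 132 127 127
 129 126 124 124 122 118 115 112]
```

```bash
cat >> edge.py <<'E'
def hull_rows(n,c,prof,rows,tilt=(0,0),z0=0):
    # prof: list of (z,r)
    pts=np.vstack([proj(n,circ((c[0]+tilt[0]*(z-z0),c[1]+tilt[1]*(z-z0)),r,z)) for z,r in prof])
    h=cv2.convexHull(pts.astype(np.float32))[:,0]
    h=np.vstack([h,h[:1]]);out=[]
    for r in rows:
        xs=[a[0]+(b[0]-a[0])*(r-a[1])/(b[1]-a[1]) for a,b in zip(h[:-1],h[1:]) if (a[1]-r)*(b[1]-r)<0]
        out.append((min(xs),max(xs)))
    return np.array(out)
E
python3 - <<'E'
from edge import *
np.set_printoptions(precision=2,suppress=True)
rows=[150,158,166,174,182,188]
print(hull_rows("scene",(.5893,.1608),[(.144,.021),(.294,.021)],rows))
print("m",hull_rows("scene",(.589,.1638),[(.018,.014),(.075,.014),(.085,.006)],[220,222,224,226,228,230]))
im=np.load("pics/im4.npz")["scene"]
g=cv2.cvtColor(im,cv2.COLOR_RGB2GRAY).astype(int)
for c in (408,412,416,420,424):print(c,g[186:204,c])
print("tube bottom rows", [ (round(p[:,1].max(),1)) for p in sil("scene",(.5893,.1608),.021,[.144])], proj("scene",(.5893,.1608,.294)))
print(g[206:220,406:414])
E
```

```text
[[407.38 433.04]
 [406.19 431.49]
 [404.99 429.94]
 [403.8  428.39]
 [402.61 426.83]
 [401.72 425.67]]
m [[402.01 416.71]
 [401.7  416.63]
 [401.38 416.25]
 [401.06 415.87]
 [400.74 415.49]
 [400.42 415.12]]
408 [137 137 139 139 139 140 141 142 141 133 107  82  75  84 103 113 115 120]
412 [147 147 147 147 148 148 148 149 149 149 143 123 100 103 114 118 117 116]
416 [149 149 149 149 149 150 150 150 150 151 151 140 119 112 115 117 118 119]
420 [155 156 157 157 158 159 159 160 159 166 189 210 207 178 139 118 116 117]
424 [175 175 178 180 182 184 188 200 220 239 253 255 255 251 220 195 184 165]
tube bottom rows [np.float64(198.3)] [[425.89 116.09]]
[[135 134 134 132 128 124 122 120]
 [134 134 134 135 133 132 130 126]
 [134 134 135 135 134 134 134 130]
 [135 135 135 134 135 135 134 133]
 [134 135 134 135 134 135 135 135]
 [134 134 134 134 136 134 136 135]
 [134 134 134 133 134 134 134 134]
 [133 134 138 140 142 140 137 134]
 [135 145 163 173 175 171 157 142]
 [139 167 199 211 212 208 194 170]
 [147 184 217 228 229 227 221 202]
 [151 181 212 225 228 229 229 220]
 [153 170 191 207 215 219 223 221]
 [155 161 171 184 193 201 207 212]]
```

Run:
```python
from ov import *
im=np.load("pics/im4.npz")
t=(.5893,.1608);b=.144
G=(0,255,0);R=(0,0,255)
m=(.5905,.1605)
sh=[(circ(t,.021,b),G),(circ(t,.021,b+.15),(255,255,0)),(circ(m,.006,.085),R),(circ(m,.014,.075),R),(circ(m,.014,.018),R)]
overlay("top",im["top"],(200,130,280,210),7,sh[:2],"pics/o4t.png")
```

```text
(no output)
```

View pics/o4t.png

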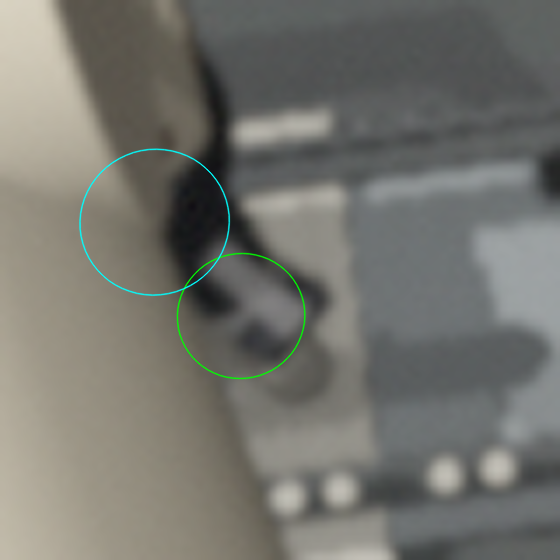

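```bash
python3 -m jog '[{"rotation":[0,0,0],"travel":[0,0.5,-15],"jaw":-1},{"rotation":[0,0,0],"travel":[0,0,-20],"jaw":-1},{"rotation":[0,0,0],"travel":[0,0,-15],"jaw":-1},{"rotation":[0,0,0],"travel":[0,0,-5],"jaw":-1},{"rotation":[0,0,0],"travel":[0,0,0],"jaw":-1}]' 70
python3 - <<'E'
from ov import *
o=bot.get_obs();print(o["time"],o["ee_pos"],o["wrist_force"])
im=bot.camera("scene");t=o["ee_pos"][:2];b=o["ee_pos"][2]-.1118
G=(0,255,0)
s=im[130:250,370:480,::-1];cv2.imwrite("pics/s5.png",cv2.resize(s,None,fx=5,fy=5,interpolation=cv2.INTER_CUBIC))
E
```

```text
time: 15.62
ee_pos: [0.5896, 0.1614, 0.2005]
tcp_rot: [-90.0, -0.0, 50.7]
wrist_force: [0.5, 0.0, -5.1]
opening: 0.0403
15.625 [0.58961453 0.16141641 0.20048388] [ 0.4710286   0.04304368 -5.11490822]
```

View pics/s5.png

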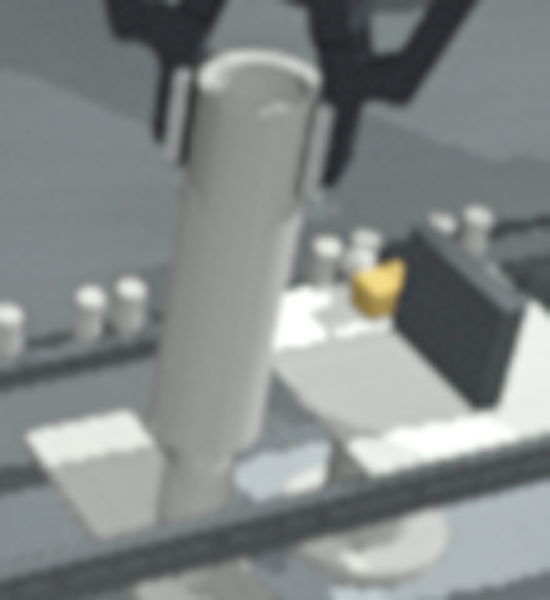

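```bash
python3 -m jog '[{"rotation":[0,0,0],"travel":[0,0,-4],"jaw":-1},{"rotation":[0,0,0],"travel":[0,0,-4],"jaw":-1},{"rotation":[0,0,0],"travel":[0,0,-3],"jaw":-1},{"rotation":[0,0,0],"travel":[0,0,0],"jaw":-1}]' 70
python3 -m jog '[{"rotation":[0,0,0],"travel":[0,0,-3],"jaw":-1},{"rotation":[0,0,0],"travel":[0,0,-3],"jaw":-1},{"rotation":[0,0,0],"travel":[0,0,0],"jaw":-1}]' 70
```

```text
time: 16.18
ee_pos: [0.5895, 0.1614, 0.1889]
tcp_rot: [-90.0, 0.0, 50.7]
wrist_force: [-0.6, 0.3, -6.3]
opening: 0.0403
time: 16.55
ee_pos: [0.5897, 0.1615, 0.183]
tcp_rot: [-90.0, 0.0, 50.7]
wrist_force: [0.6, -0.2, -5.4]
opening: 0.0405
```

```bash
python3 -m jog '[{"rotation":[0,0,0],"travel":[0,0,-6],"jaw":-1},{"rotation":[0,0,0],"travel":[0,0,-7],"jaw":-1},{"rotation":[0,0,0],"travel":[0,0,-7],"jaw":-1},{"rotation":[0,0,0],"travel":[0,0,0],"jaw":-1}]' 70
python3 -m jog '[{"rotation":[0,0,0],"travel":[0,0,-8],"jaw":-1},{"rotation":[0,0,0],"travel":[0,0,-8],"jaw":-1},{"rotation":[0,0,0],"travel":[0,0,-8],"jaw":-1},{"rotation":[0,0,0],"travel":[0,0,-4],"jaw":-1},{"rotation":[0,0,0],"travel":[0,0,0],"jaw":-1}]' 70
```

```text
time: 17.05
ee_pos: [0.5896, 0.1614, 0.1624]
tcp_rot: [-90.0, 0.0, 50.7]
wrist_force: [3.0, 0.5, -6.9]
opening: 0.0402
time: 17.68
ee_pos: [0.5896, 0.1614, 0.1348]
tcp_rot: [-90.0, 0.0, 50.7]
wrist_force: [3.3, 0.6, -8.4]
opening: 0.0403
```

```bash
python3 -m jog '[{"rotation":[0,0,0],"travel":[0.7,0,-2],"jaw":-1},{"rotation":[0,0,0],"travel":[0,0,-1],"jaw":-1},{"rotation":[0,0,0],"travel":[0,0,-1],"jaw":-1},{"rotation":[0,0,0],"travel":[0,0,0],"jaw":-1}]' 70
python3 -m jog '[{"rotation":[0,0,0],"travel":[0,0,-0.5],"jaw":-1},{"rotation":[0,0,0],"travel":[0,0,-0.5],"jaw":-1},{"rotation":[0,0,0],"travel":[0,0,0],"jaw":-1}]' 70
```

```text
time: 18.18
ee_pos: [0.5901, 0.1614, 0.1312]
tcp_rot: [-90.0, 0.0, 50.7]
wrist_force: [0.4, -0.0, -6.7]
opening: 0.0401
time: 18.55
ee_pos: [0.5903, 0.1614, 0.1302]
tcp_rot: [-90.0, 0.0, 50.7]
wrist_force: [1.0, 0.0, -6.1]
opening: 0.0399
```

```bash
python3 -m jog '[{"rotation":[0,0,0],"travel":[0,0,-0.5],"jaw":-1},{"rotation":[0,0,0],"travel":[0,0,-0.5],"jaw":-1},{"rotation":[0,0,0],"travel":[0,0,0],"jaw":-1}]' 70
python3 - <<'E'
from ov import *
im=bot.camera("scene")
s=im[130:250,370:480,::-1];cv2.imwrite("pics/s6.png",cv2.resize(s,None,fx=5,fy=5,interpolation=cv2.INTER_CUBIC))
E
```

```text
time: 18.92
ee_pos: [0.5904, 0.1614, 0.1299]
tcp_rot: [-90.0, -0.0, 50.7]
wrist_force: [-0.9, -1.3, -0.1]
opening: 0.0401
```

View pics/s6.png

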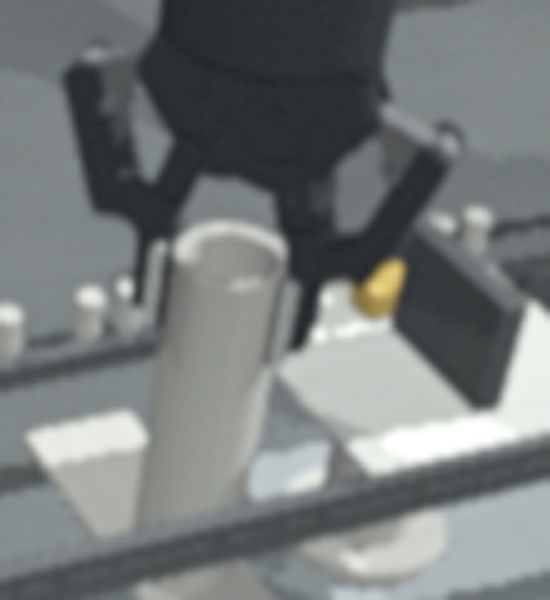

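```bash
python3 -m jog '[{"rotation":[0,0,0],"travel":[0,0,-0.5],"jaw":-1},{"rotation":[0,0,0],"travel":[0,0,0],"jaw":-1}]' 70
python3 -m jog '[{"rotation":[0,0,0],"travel":[0,0,0],"jaw":0.1},{"rotation":[0,0,0],"travel":[0,0,0],"jaw":0.3},{"rotation":[0,0,0],"travel":[0,0,0],"jaw":0.6},{"rotation":[0,0,0],"travel":[0,0,0],"jaw":1},{"rotation":[0,0,0],"travel":[0,0,0],"jaw":1},{"rotation":[0,0,0],"travel":[0,0,0],"jaw":1}]' 70
```

```text
time: 19.23
ee_pos: [0.5905, 0.1614, 0.1298]
tcp_rot: [-90.0, -0.1, 50.7]
wrist_force: [-2.7, -0.2, 5.3]
opening: 0.04
time: 19.98
ee_pos: [0.5903, 0.1615, 0.1288]
tcp_rot: [-90.0, -0.0, 50.7]
wrist_force: [0.7, 0.8, -0.0]
opening: 0.0852
```

Seated (reaction +5 N, no further descent at the expected height). Retreat straight up, then back.

```bash
python3 -m jog '[{"rotation":[0,0,0],"travel":[0,0,10],"jaw":1},{"rotation":[0,0,0],"travel":[0,0,20],"jaw":1},{"rotation":[0,0,0],"travel":[0,0,35],"jaw":1},{"rotation":[0,0,0],"travel":[0,0,40],"jaw":1},{"rotation":[0,0,0],"travel":[0,0,40],"jaw":1},{"rotation":[0,0,0],"travel":[-20,-10,10],"jaw":1},{"rotation":[0,0,0],"travel":[-40,-20,0],"jaw":1},{"rotation":[0,0,0],"travel":[-40,-30,0],"jaw":1}]'
python3 -m jog '[{"rotation":[0,0,0],"travel":[-40,-40,0],"jaw":1},{"rotation":[0,0,0],"travel":[-30,-40,0],"jaw":1},{"rotation":[0,0,0],"travel":[0,0,0],"jaw":1},{"rotation":[0,0,0],"travel":[0,0,0],"jaw":1}]'
python3 - <<'E'
from edge import *
o=bot.get_obs();print(o["time"],o["ee_pos"])
im={n:bot.camera(n) for n in P}
for n in P: cv2.imwrite(f"pics/f7_{n}.png",im[n][:,:,::-1])
t=(.5903,.1635);G=(0,255,0)
sh=[(circ(t,.021,.168),G),(circ(t,.016,.168),G)]
overlay("scene",im["scene"],(340,140,520,280),4,sh,"pics/s7.png")
t=(.5903,.1605);sh=[(circ(t,.021,.168),G),(circ(t,.016,.168),G)]
overlay("top",im["top"],(140,120,310,230),4,sh,"pics/t7.png")
g=cv2.cvtColor(im["scene"],cv2.COLOR_RGB2GRAY).astype(int)
for r in(185,200,215,230):print(r,g[r,394:434])
print(hull_rows("scene",(.5903,.1635),[(.018,.021),(.168,.021)],[185,200,215,230]).round(1))
E
```

```text
time: 20.98
ee_pos: [0.4893, 0.1012, 0.2844]
tcp_rot: [-90.0, -0.0, 50.8]
wrist_force: [-0.3, -0.6, 1.0]
opening: 0.085
time: 21.48
ee_pos: [0.4206, 0.0215, 0.2845]
tcp_rot: [-90.1, -0.1, 50.7]
wrist_force: [-0.6, -0.7, 0.2]
opening: 0.0856
21.475 [0.420555   0.02146402 0.28452051]
185 [156 165 165 154 138 129 129 129 130 123 109 102 110 125 146 167 181 184
 183 176 170 163 160 155 155 154 155 157 165 179 193 203 202 183 140 106
 100 102 115 133]
200 [ 72  74  74  74  76  78  81  86  96 107 115 120 126 132 135 138 140 142
 143 144 144 145 146 149 150 149 151 158 167 176 188 197 195 195 196 196
 197 197 195 196]
215 [230 231 230 216 181 136 120 126 132 134 136 137 140 141 143 144 146 147
 147 148 151 152 152 153 160 169 177 176 156 136 130 133 136 134 131 134
 137 138 136 135]
230 [171 172 163 140 126 130 134 135 137 140 141 143 145 147 148 148 148 149
 151 147 143 139 135 129 121 121 134 144 142 135 129 125 123 122 120 115
 112 111 104  95]
[[403.8 427.9]
 [401.5 425. ]
 [399.2 422. ]
 [396.9 419.1]]
```

View pics/s7.png

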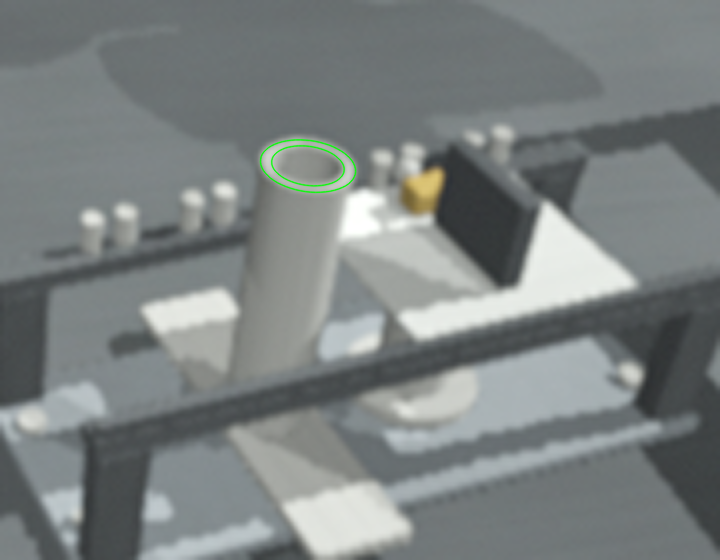

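View pics/t7.png

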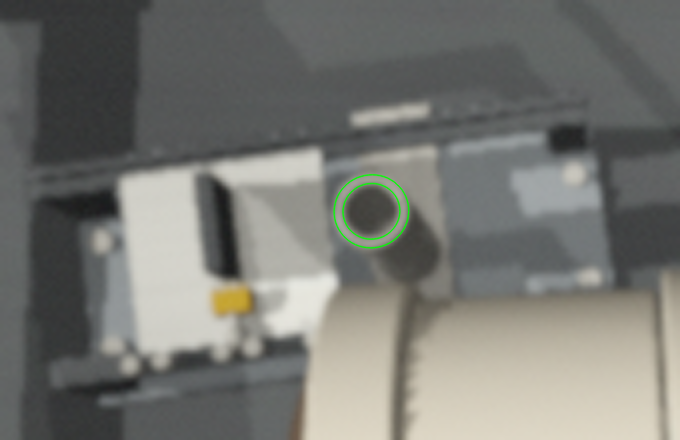

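View pics/f7_scene.png

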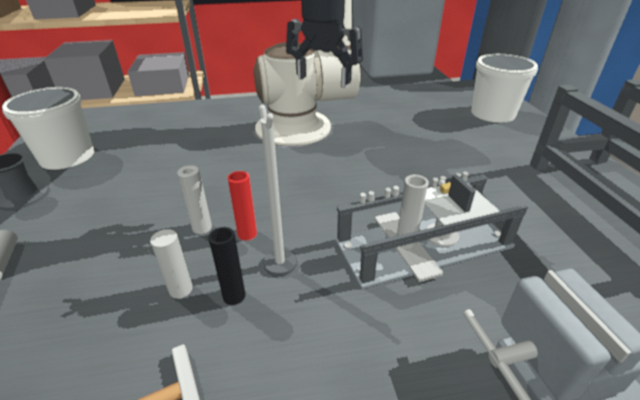

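```bash
python3 -c "
from workcell import bot
print(bot.job_done())"
```

```text
the job is handed in; nothing more can be done
None
```

I slid the shutter one stop along the fixture's +y. This uncovered the slim mandrel and kept the stout one under the plate. I then put the thin-walled tube over the slim mandrel in the grip, let go and handed the job in at about 21.5 s. No verdict came back.

**Which tube:** of the three grey pieces I took the thin-walled one, at top-camera pixel (397, 193). The piece at (408, 236) has a small bore and the one at (418, 165) is solid.

**Last checks:**
- **Tube seated:** the wrist reading went from –6 N to 0 N, then +5 N when pressed, with the tool at 0.130 m as predicted. Afterwards a rim drawn at the seated height (168 mm) fitted the tube in both cameras, so it is home and upright.
- **Shutter:** the plunger block had moved about 102 of the expected 103 enlarged-crop pixels. It had not moved since, within about half a pixel.
- **Other stock and torch rest:** both other pieces and the torch rest look unmoved in the last picture.
- **Forces:** side force on the mandrel peaked at about 3 N in the readings, and I nudged the tube 0.7 mm in x to relieve it. The largest reading anywhere was about 8 N. Forces are only reported at the end of each move.

**Disagreement:** the two cameras differ by about 3.5 mm in y. I aimed using the tube and mandrel in the same picture, and the force readings backed it up.

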